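# Tip the housing onto its flange and press it home in the jig

## Robot

A 6-joint arm with a two-finger parallel gripper is mounted at the origin on the work surface. World frame = base frame: x ahead of the robot, y to its left, z up, the work surface at z = 0. Lengths are in m, angles in degrees, forces in N, time in s.
With the tool pointing down it reaches from about 0.4 to 0.825 m from the base axis. Payload 7 kg.
Tool frame: the origin (TCP) lies midway between the tips of the shut fingers; the grasp point (between the pads) lies ctrl.tcp_to_grasp behind it (ctrl.tcp_to_grasp is the distance from the TCP to the grasp point, in m); z points along the fingers, y is the line along which they close (so a half turn about z gives the same grasp; the last joint's range is limited). The gripper opens to 88 mm and grips with 3 to 60 N. Pads are 19 mm wide; open, the fingers measure 130 mm over their backs; the gripper's body (78 mm by 193 mm) begins 47 mm behind the grasp point.
Start: joints at [80.85, 20.546, 0.682, 0, -70.136, -16.507], TCP at [0.292, 0.608, 0.227] pointing down, gripper open.
Joint ranges: [-176.03, 176.03], [-82.01, 121.73], [-58.28, 71.71], [-173.87, 95.51], [-174.79, -0.11], [-173.66, 173.66]. Speed limits (degrees/s): [136.94, 136.94, 172.46, 180, 180, 180].

## Interface

Orientations are given as [roll, pitch, yaw] about the fixed x, y, z axes, in that order (R = Rz(yaw) Ry(pitch) Rx(roll)).
In Python, from plant import ctrl, imaging, close_job gives the robot as it stands.
- The arm moves only by the shell command python3 -m crank 'ROWS'. ROWS is JSON, a list of rows, each a list of 3 entries, a list of its own where there are three numbers: the shift along the world's x, y, z in m, then the turn, a rotation vector about the world's x, y, z in degrees, then the opening, from -1 (shut) to 1 (fully open), so that 0 is half open. A call has 1 to 12 rows; each row shifts and turns the commanded pose from where the row before left it; what a row does not reach is not made up. A row lasts 1/10 s, in which the tool goes at most 50 mm and 8.59 degrees, less where a joint would pass 70% of its speed; a pose out of reach is approached as far as the arm can. A call is refused whole if a number of a shift passes 0.05 or a number of a turn 8.59, either way. A call with a gripper value outside its range is refused whole. The fingers move at their own pace and stop on an object; the grip force is fixed at half the most. Time passes only in rows, so rows that do not move let the fingers close. It gives the time, the measured TCP pose, the force, the opening and the grip force at its end, in the units of the state.
- ctrl.get_obs(): the state, without advancing time (a new reading comes with each control period).
- imaging.snapshot(name): name is "side" or "top"; returns (picture, depth): 400x640x3 uint8, blue, green, red; 400x640 float32, m along the optical axis (not along the pixel's ray), 0 where there is no reading.
- imaging.camera_model(name): a dict with "mtx" (3x3 intrinsics, pixels), "R" (3x3) and "t" (3): a world point X has camera coordinates R X + t. Camera axes: x right, y down, z forward; pixel columns grow to the right and rows downward; lengths in m; the calibration is good to about 2 mm. A picture is of the moment at which its call begins. camera_model takes no time and is no camera call.
- close_job(): hands the job in; it is judged then, once.
The state is a dict: "clock": time; "joint_pos": joint angles; "qvel": joint speeds; "tau": joint torques, N m; "tool_pos": TCP position; "orientation": TCP orientation; "force": force on the tool from outside, world axes, zero at the start; "moment": the same for the moment, N m; "opening": finger opening in m; "gripper_force": force on a finger pad.
Only numpy, scipy, OpenCV 4.12 (cv2) and the standard library are available. Lean on these libraries where they do the work, as an engineer would, in place of code of your own. Each camera call takes 0.05 s, during which the arm holds its last target. There are 200 camera calls.

## Task

Push the standing aluminium housing high on its boss side so that it topples onto its flat flange face, boss upward, on the steel jig plate. Then slide it sideways until its long side is flush with the rail, and after that along the rail until its end is home on the end stop, pressing firmly against each for a moment (about 20 N). Never push the housing, rail or stop harder than 40 N, leave the housing lying flush with both, and do not disturb the other things on the bench.

Things in the scene. Friction and masses are not known exactly. Their poses are not given: they have to be found in the camera images.
- casting: Cast-aluminium housing, about 0.45 kg, loose, standing on end on the jig plate. 56 mm (its x) by 90 mm (its y) by 130 mm tall (its z); origin at the centre of the foot end. Its +x points roughly towards the end stop at the start and straight down when toppled right; it then lies 56 mm high (68 at the boss). It tips at about 1 N pushed above 100 mm; lying, it slides on the plate at 2 to 4 N
- casting_head (a point): centre of the housing's upper end face, 130 mm from the foot along its z; after toppling this end leads towards the end stop
- casting_flange (a point): centre of the housing's flat flange face, which is 90 x 130 mm, at its x = +28 mm, 65 mm above the foot. The flange is 14 mm thick (the lowest 14 mm once toppled) and reaches y = +-45 mm; the body behind it reaches y = +-39 mm
- casting_boss (a point): centre of the boss's outer face on the side opposite the flange, at the housing's x = -40 mm, 45 mm above the foot. The round boss is 44 mm across, 12 mm proud of the flat back at x = -28 mm; the back, 78 mm wide, is plain from 70 to 130 mm above the foot
- fixture: Fixed steel jig plate 340 mm (its x) by 250 mm (its y) by 12 mm thick; origin at the centre of its underside, on the bench, z up; working surface 12 mm above the bench. Stop face at its x = +140 mm, rail face at its y = -100 mm (both look inward). With the housing home, its foot and head centres lie at y = -55 mm and its head end at x = +140 mm
- rail: straight steel rail fixed on the jig plate, 230 mm long (along the plate's x, from x = -100 to +130 mm), 20 mm thick, 30 mm high above the plate; origin at the centre of its underside, rigid
- stop: steel end stop fixed on the jig plate, 160 mm long (along the plate's y, from y = -100 to +60 mm), 20 mm thick, 30 mm high above the plate; origin at the centre of its underside, rigid
- bearing: bystander: loose bearing ring 36 mm across, 12 mm high, on a corner of the jig plate; origin at the centre of its underside
- socket: bystander: loose wrench socket standing on a corner of the jig plate behind the stop end, 24 mm across, 30 mm tall; origin at the centre of its underside
- clutch_disc: bystander: steel clutch disc 190 mm across, 12 mm thick, lying on the bench; origin at the centre of its underside
- spray_can: bystander: standing spray can 64 mm across, 200 mm tall; origin at the centre of its foot
- wrench: bystander: wrench lying on the bench, handle along its -x
- screwdriver: bystander: screwdriver lying on the bench, handle along its -x
- nut_jar: bystander: jar 60 mm across, 75 mm tall; origin at the centre of its foot
- cover: bystander: small aluminium cover 50 x 80 mm, 32 mm high with its round boss, lying on the bench; origin at the centre of its underside
There are look-alikes about, which are no part of the job. What is shaped like the casting but green, orange or purple is not meant.

How it is judged:
By the outcome, as a careful person would: the job done as asked, in the order asked, and still so for the second after the job is handed in, with the robot touching nothing.
It also fails if it takes over 72 s, if anything falls off the work surface, if the arm or the gripper's body presses on something with over 40 N, if the wrist force passes 120 N, or if a joint passes its speed limit or range.

## Working session

There is one attempt and no reset: what is moved stays moved. The work goes in short steps, Python scripts to look and compute and a shell command to move; the robot and the scene stay as the last step left them, time stands still between calls to the robot, and variables do not carry over. Pictures are saved under pics/ and viewed, at most 10 in all, crops included, and the job is handed in when it is done.

```bash
ls; mkdir -p pics; python3 - <<'E'
from plant import ctrl, imaging
import cv2,numpy as np
for n in("top","side"):
    p,d=imaging.snapshot(n); cv2.imwrite(f"pics/{n}0.png",p); np.save(f"pics/{n}0.npy",d)
    m=imaging.camera_model(n); print(n,m, -np.array(m["R"]).T@np.array(m["t"]))
print(ctrl.get_obs(),ctrl.tcp_to_grasp)
E
```

```text
pics
top {'mtx': array([[432.52028712,   0.        , 318.76362261],
       [  0.        , 432.52028712, 207.89572312],
       [  0.        ,   0.        ,   1.        ]]), 'R': array([[ 0.01730158, -0.99963445,  0.02077539],
       [-0.99713745, -0.01878052, -0.07324063],
       [ 0.07360403, -0.01944874, -0.99709789]]), 't': array([-0.02226842,  0.5290946 ,  1.20532493])} [0.43924855 0.01111844 1.24104079]
side {'mtx': array([[462.14775709,   0.        , 315.54773765],
       [  0.        , 462.14775709, 200.22358387],
       [  0.        ,   0.        ,   1.        ]]), 'R': array([[ 0.80699153, -0.59055456, -0.00315997],
       [-0.32157234, -0.43492736, -0.84108824],
       [ 0.49533414,  0.67976724, -0.54088871]]), 't': array([-0.40336507,  0.24276289,  1.05158064])} [-0.11730576 -0.84745493  0.77169848]
{'clock': 0.1, 'joint_pos': array([ 8.08506373e+01,  2.05879608e+01,  6.40685458e-01, -1.78590721e-02,
       -7.01368262e+01, -1.65047213e+01]), 'qvel': array([-0.00996955, -0.14090799,  0.18185965,  0.17357584, -0.04936251,
       -0.11170954]), 'tau': array([-1.36272938e-03, -5.84163630e+01,  2.93754226e+01,  7.01557472e+00,
        1.02130932e-02, -5.08671292e-05]), 'tool_pos': array([0.29209105, 0.60805266, 0.22572152]), 'orientation': array([ 1.79914594e+02, -7.79707335e-03, -2.56601585e+01]), 'force': array([ 1.37000456, -1.23632434, -0.01365793]), 'moment': array([-0.05010028, -0.04352994,  0.0343913 ]), 'gripper_force': 0.0, 'opening': 0.08756874672815156} 0.0188
```

View pics/top0.png

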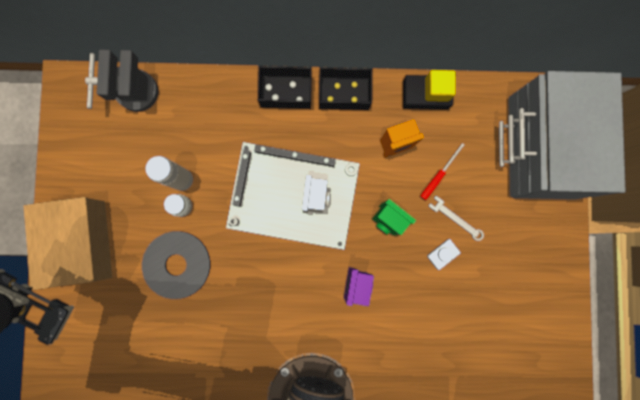

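View pics/side0.png

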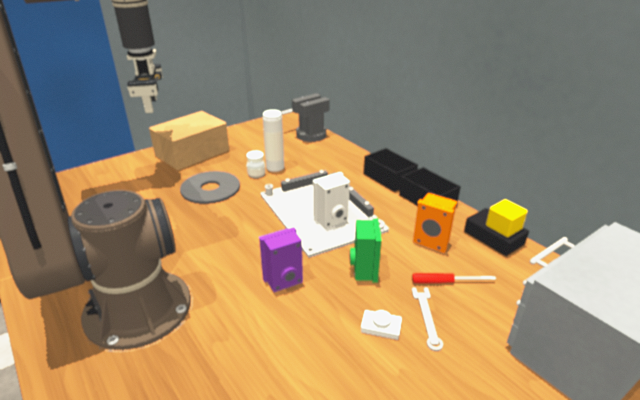

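Candidates for the housing (top view): grey-white standing one on the plate (316,195); green (395,218), orange (404,136), purple (360,287) are excluded look-alikes; the white cover (444,254) is too low. I choose (316,195). The stop is the dark bar at (242,178) and the rail is at (297,156).

```bash
cat > h.py <<'E'
import cv2,numpy as np
from plant import ctrl,imaging
def cloud(n,d):
    m=imaging.camera_model(n);v,u=np.mgrid[:400,:640]
    K=m["mtx"];P=np.stack([(u-K[0,2])/K[0,0]*d,(v-K[1,2])/K[1,1]*d,d],-1)
    return (P-m["t"])@m["R"]
def cast(n,px,z):
    m=imaging.camera_model(n);px=np.asarray(px,float).reshape(-1,2)
    r=np.c_[px,np.ones(len(px))]@np.linalg.inv(m["mtx"]).T@m["R"]
    c=-m["R"].T@m["t"];return c+r*((z-c[2])/r[:,2])[:,None]
E
python3 - <<'E'
from h import *
p=cv2.imread("pics/top0.png");d=np.load("pics/top0.npy");X=cloud("top",d)
hsv=cv2.cvtColor(p,cv2.COLOR_BGR2HSV)
roi=np.zeros((400,640),bool);roi[130:262,218:370]=1
def rect(mask,z,name):
    mk=mask.astype(np.uint8);c=max(cv2.findContours(mk,0,2)[0],key=cv2.contourArea)
    w=cast("top",c.reshape(-1,2),z)
    r=cv2.minAreaRect((w[:,:2]*1000).astype(np.float32));print(name,r,cv2.boxPoints(r).tolist())
wh=roi&(hsv[...,1]<60)&(hsv[...,2]>120)
rect(roi&(hsv[...,1]<80),.012,"plate+")
dark=roi&(hsv[...,2]<100)&(hsv[...,1]<90)
dk=dark.astype(np.uint8)
n,l,s,c=cv2.connectedComponentsWithStats(dk)
for i in range(1,n):
    if s[i,4]>80: print(s[i],c[i]);rect(l==i,.042,"bar")
top=roi&(X[...,2]>.125)&(X[...,2]<.16)
print("z",np.median(X[top][:,2]), np.median(X[roi&wh][:,2]));rect(top,.142,"casttop")
ps=cv2.imread("pics/side0.png")[150:270,230:420]
a=cv2.resize(p[125:260,220:370],None,fx=2.6,fy=2.6);b=cv2.resize(ps,(390,246))
o=np.zeros((351,780,3),np.uint8);o[:,:390]=a;o[:246,390:]=b;cv2.imwrite("pics/crop.png",o)
E
```

```text
plate+ ((565.2962036132812, 61.789276123046875), (342.2836608886719, 252.4502716064453), 80.66268157958984) [[412.9763488769531, -86.6053695678711], [662.0817260742188, -127.5645523071289], [717.6160888671875, 210.18392944335938], [468.51068115234375, 251.14309692382812]]
[256 150  78  16 142] [291.4084507  157.44366197]
bar ((666.8255004882812, 57.998897552490234), (219.0726318359375, 6.607113361358643), 80.47116088867188) [[645.4344482421875, -49.47919845581055], [651.950439453125, -50.57296371459961], [688.216552734375, 165.47698974609375], [681.7005615234375, 166.5707550048828]]
[239 152  12  54 121] [244.46280992 178.63636364]
bar ((606.0325927734375, 195.89349365234375), (7.031743049621582, 151.01255798339844), 81.1996078491211) [[530.8773193359375, 203.97091674804688], [680.112060546875, 180.86709594726562], [681.1878662109375, 187.81607055664062], [531.953125, 210.91989135742188]]
z 0.14206311167523755 0.012519616194410534
casttop ((557.8985595703125, 2.2160396575927734), (56.581356048583984, 90.71102905273438), 84.94951629638672) [[510.22857666015625, -21.971996307373047], [600.5874633789062, -29.957603454589844], [605.5685424804688, 26.404075622558594], [515.2096557617188, 34.38968276977539]]
```

View pics/crop.png

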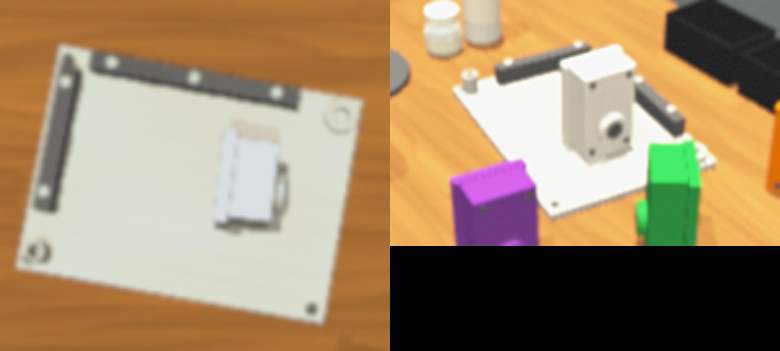

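The crop confirms it: grey-white housing at crop (255,180), boss to the right at (283,190), flange towards the stop at (60,130); bearing (340,118) and socket (38,250) on corners. In world coordinates: plate centre (0.565,0.062), its x at 80.7°; housing centre (0.558,0.002), its x at about 85°.

```bash
python3 -m crank '[[[0.015,-0.036,0.003],[0,0,-5.8],-1],[[0.015,-0.036,0.003],[0,0,-5.8],-1],[[0.015,-0.036,0.003],[0,0,-5.8],-1],[[0.015,-0.036,0.003],[0,0,-5.8],-1],[[0.015,-0.036,0.003],[0,0,-5.8],-1],[[0.015,-0.036,0.003],[0,0,-5.8],-1],[[0.015,-0.036,0],[0,0,-5.8],-1],[[0.015,-0.036,0],[0,0,-5.8],-1],[[0.015,-0.036,0],[0,0,-5.8],-1],[[0.015,-0.036,0],[0,0,-5.8],-1],[[0.015,-0.036,0],[0,0,-5.8],-1],[[0.015,-0.036,0],[0,0,-5.8],-1]]'
```

```text
clock: 1.3
tool_pos: [0.4724, 0.1748, 0.2445]
orientation: [180.0, -0.0, -95.5]
force: [0.8, -0.4, 0.9]
opening: 0.0012
gripper_force: 0.0
```

```bash
python3 -m crank '[[[0.011,-0.037,0],[0,0,0],-1],[[0.011,-0.037,0],[0,0,0],-1],[[0.011,-0.037,0],[0,0,0],-1],[[0.011,-0.037,0],[0,0,0],-1],[[0.011,-0.037,0],[0,0,0],-1],[[0.011,-0.037,0],[0,0,0],-1],[[0.011,-0.037,0],[0,0,0],-1],[[0,0,-0.025],[0,0,0],-1],[[0,0,-0.03],[0,0,0],-1],[[0,0,-0.03],[0,0,0],-1],[[0,0,-0.03],[0,0,0],-1],[[0,0,0],[0,0,0],-1]]'; python3 - <<'E'
from h import *
for n in("top","side"):
    p,d=imaging.snapshot(n); cv2.imwrite(f"pics/{n}1.png",p)
print(ctrl.get_obs()["tool_pos"],ctrl.get_obs()["force"])
a=cv2.imread("pics/top1.png")[120:270,215:405];b=cv2.imread("pics/side1.png")[100:290,230:420]
cv2.imwrite("pics/c1.png",np.hstack([cv2.resize(a,(400,316)),cv2.resize(b,(316,316))]))
E
```

```text
clock: 2.5
tool_pos: [0.5461, -0.0829, 0.1255]
orientation: [179.6, -0.1, -95.3]
force: [-0.6, -0.5, -0.4]
opening: 0.0004
gripper_force: 0.0
[ 0.54928341 -0.08273501  0.12979991] [ 0.01118223 -0.07745899  1.48941062]
```

View pics/c1.png

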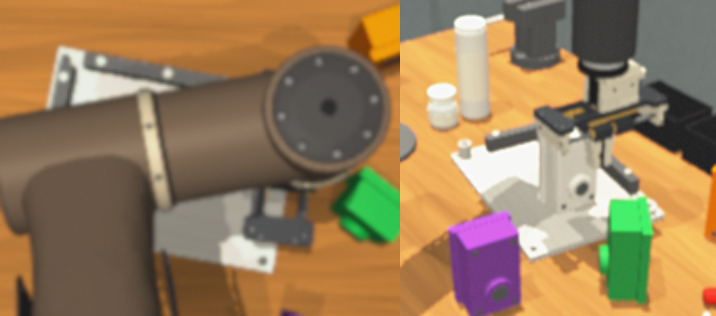

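The view shows the shut fingers behind the housing on its boss side (side half, about (605,150)), clear of everything. Next, the push.

```bash
python3 -m crank '[[[0.001,0.01,0],[0,0,0],-1],[[0.001,0.01,0],[0,0,0],-1],[[0.001,0.01,0],[0,0,0],-1],[[0.001,0.005,0],[0,0,0],-1],[[0,0.005,0],[0,0,0],-1],[[0.001,0.005,0],[0,0,0],-1],[[0,0.005,0],[0,0,0],-1],[[0.001,0.005,0],[0,0,0],-1],[[0,0.005,0],[0,0,0],-1],[[0.001,0.005,0],[0,0,0],-1],[[0,0.005,0],[0,0,0],-1],[[0.001,0.005,0],[0,0,0],-1]]'; python3 -m crank '[[[0,0.005,0],[0,0,0],-1],[[0.001,0.005,0],[0,0,0],-1],[[0,0.005,0],[0,0,0],-1],[[0.001,0.005,0],[0,0,0],-1],[[0,0.005,0],[0,0,0],-1]]';python3 - <<'E'
from h import *
for n in("top","side"):
    p,d=imaging.snapshot(n); cv2.imwrite(f"pics/{n}2.png",p)
a=cv2.imread("pics/top2.png")[120:270,215:405];b=cv2.imread("pics/side2.png")[100:290,230:420]
cv2.imwrite("pics/c2.png",np.hstack([cv2.resize(a,(400,316)),cv2.resize(b,(316,316))]))
E
```

```text
clock: 3.8
tool_pos: [0.5572, -0.0071, 0.1295]
orientation: [180.0, 0.0, -95.3]
force: [-0.2, -1.1, 0.9]
opening: 0.0
gripper_force: 0.2
clock: 4.3
tool_pos: [0.5594, 0.0179, 0.1295]
orientation: [180.0, 0.0, -95.3]
force: [-0.5, -0.2, -0.9]
opening: 0.0003
gripper_force: 0.0
```

View pics/c2.png

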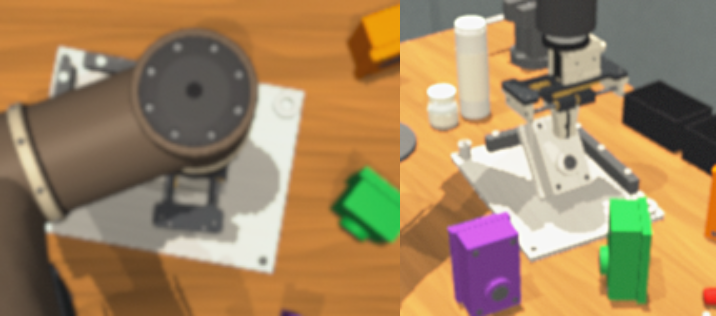

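Housing is tilting (side half, (550,160)). Following it, then backing off upward and out of the camera's way.

```bash
python3 -m crank '[[[0,0.005,0],[0,0,0],-1],[[0.001,0.005,0],[0,0,0],-1],[[0,0.005,0],[0,0,0],-1],[[0.001,0.005,0],[0,0,0],-1],[[0,0,0],[0,0,0],-1],[[0,0,0.02],[0,0,0],-1],[[0,-0.03,0.02],[0,0,0],-1],[[0,-0.045,0.02],[0,0,0],-1],[[0,-0.045,0.02],[0,0,0],-1],[[0,-0.045,0],[0,0,0],-1],[[0,-0.045,0],[0,0,0],-1],[[0,-0.045,0],[0,0,0],-1]]';python3 - <<'E'
from h import *
for n in("top","side"):
    p,d=imaging.snapshot(n); cv2.imwrite(f"pics/{n}3.png",p);np.save(f"pics/{n}3.npy",d)
a=cv2.imread("pics/top3.png")[120:270,215:405];b=cv2.imread("pics/side3.png")[100:290,230:420]
cv2.imwrite("pics/c3.png",np.hstack([cv2.resize(a,(400,316)),cv2.resize(b,(316,316))]))
E
```

```text
clock: 5.6
tool_pos: [0.5611, -0.2193, 0.21]
orientation: [-180.0, 0.0, -95.2]
force: [1.2, 0.8, 0.4]
opening: 0.0005
gripper_force: 0.0
```

View pics/c3.png

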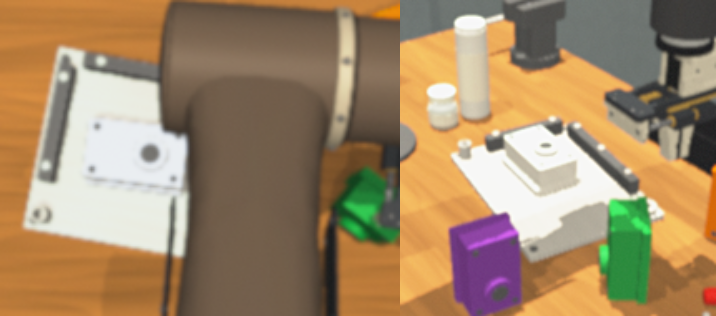

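Toppled correctly: boss up (top half at (148,152)), head towards the stop. Measuring its pose, and refining the plate pose at the same time.

```bash
cat >> h.py <<'E'
O=np.array([.5653,.0618]);a=np.radians(80.66);ex=np.array([np.cos(a),np.sin(a)]);ey=np.array([-ex[1],ex[0]])
def lying(ns,ds):
    for n,d in zip(ns,ds):
        X=cloud(n,d);q=(X[...,:2]-O)@np.c_[ex,ey]*1000
        def rep(lab,zlo,zhi):
            m=(X[...,2]>zlo)&(X[...,2]<zhi)&(abs(q[...,0])<180)&(abs(q[...,1])<125)
            k,l,s,c=cv2.connectedComponentsWithStats(m.astype(np.uint8))
            if k<2: return
            for i in np.argsort(-s[1:,4])[:3]+1:
                if s[i,4]<40: continue
                r=cv2.minAreaRect(q[l==i].astype(np.float32));print(n,lab,s[i,4],np.round(r[0],1),np.round(r[1],1),round(r[2],1),cv2.boxPoints(r).round().tolist())
        rep("back",.06,.074);rep("bars",.034,.05)
E
python3 - <<'E'
from h import *
lying(("top","side"),[np.load(f"pics/{n}3.npy") for n in("top","side")])
E
```

```text
top back 1113 [36.8  3. ] [130.3  78.2] 3.5 [[-31.0, 38.0], [-26.0, -40.0], [104.0, -32.0], [99.0, 46.0]]
top bars 428 [150.5 -21.2] [159.5  21.1] 89.9 [[140.0, -101.0], [161.0, -101.0], [161.0, 59.0], [140.0, 59.0]]
top bars 273 [  79.6 -110.5] [ 21.2 101.8] 89.8 [[29.0, -121.0], [130.0, -121.0], [130.0, -100.0], [29.0, -100.0]]
top bars 42 [148.  102.4] [21.5 19.5] 8.6 [[136.0, 110.0], [139.0, 91.0], [160.0, 94.0], [157.0, 114.0]]
side back 563 [32.7  7. ] [133.3  80.4] 4.8 [[-37.0, 42.0], [-30.0, -39.0], [102.0, -27.0], [96.0, 53.0]]
side bars 325 [  15.4 -107.1] [239.9  26.4] 1.0 [[-105.0, -96.0], [-104.0, -122.0], [136.0, -118.0], [135.0, -92.0]]
side bars 198 [13.3 33.2] [147.1  68.4] 35.5 [[-66.0, 18.0], [-27.0, -37.0], [93.0, 48.0], [53.0, 104.0]]
side bars 181 [146.6 -15.2] [158.7  25.1] 88.8 [[132.0, -94.0], [157.0, -95.0], [161.0, 64.0], [136.0, 64.0]]
```

```bash
python3 -m crank '[[[-0.0074,0.033,0],[0,0,8.59],-1],[[-0.0074,0.033,0],[0,0,8.59],-1],[[-0.0074,0.033,0],[0,0,8.59],-1],[[-0.0074,0.033,0],[0,0,8.59],-1],[[-0.0074,0.033,0],[0,0,8.59],-1],[[-0.0074,0.033,0],[0,0,8.59],-1],[[-0.0074,0.033,0],[0,0,8.59],-1],[[-0.0074,0.033,0],[0,0,8.59],-1],[[-0.0074,0.033,0],[0,0,8.59],-1],[[-0.0074,0.033,0],[0,0,8.59],-1],[[0,0,0],[0,0,0],-1],[[0,0,0],[0,0,0],-1]]'; python3 -c "
from h import *
t=ctrl.get_obs()['tool_pos'];print(t,(t[:2]-O)@np.c_[ex,ey])"
```

```text
clock: 6.9
tool_pos: [0.4869, 0.1133, 0.2096]
orientation: [-180.0, 0.0, -9.3]
force: [0.6, 0.9, -0.7]
opening: 0.0003
gripper_force: 0.0
[0.48691945 0.11329983 0.20959156] [0.03809648 0.08569948]
```

```bash
python3 -m crank '[[[0,0,-0.03],[0,0,0],-1],[[0,0,-0.03],[0,0,0],-1],[[0,0,-0.03],[0,0,0],-1],[[0,0,-0.03],[0,0,0],-1],[[0,0,-0.025],[0,0,0],-1],[[0,0,-0.02],[0,0,0],-1],[[0,0,-0.015],[0,0,0],-1],[[0,0,-0.008],[0,0,0],-1],[[0,0,0],[0,0,0],-1],[[0,0,0],[0,0,0],-1]]'
```

```text
clock: 7.9
tool_pos: [0.4877, 0.1122, 0.022]
orientation: [-180.0, -0.0, -9.4]
force: [0.6, 1.0, -0.7]
opening: 0.0007
gripper_force: 0.0
```

```bash
python3 -m crank '[[[0.0049,-0.0008,0],[0,0,0],-1],[[0.0049,-0.0008,0],[0,0,0],-1],[[0.0049,-0.0008,0],[0,0,0],-1],[[0.0049,-0.0008,0],[0,0,0],-1],[[0.0049,-0.0008,0],[0,0,0],-1],[[0.0049,-0.0008,0],[0,0,0],-1],[[0.0049,-0.0008,0],[0,0,0],-1],[[0.0049,-0.0008,0],[0,0,0],-1],[[0.0049,-0.0008,0],[0,0,0],-1],[[0.0049,-0.0008,0],[0,0,0],-1],[[0.0049,-0.0008,0],[0,0,0],-1],[[0.0049,-0.0008,0],[0,0,0],-1]]'
python3 - <<'E'
from h import *
t=ctrl.get_obs()['tool_pos'];print(t,(t[:2]-O)@np.c_[ex,ey])
ds=[imaging.snapshot(n)[1] for n in("top","side")];lying(("top","side"),ds)
E
```

```text
clock: 9.1
tool_pos: [0.5464, 0.1027, 0.0214]
orientation: [180.0, 0.0, -9.4]
force: [-2.9, 0.3, 1.2]
opening: 0.0007
gripper_force: 1.6
[0.54641482 0.10266314 0.02143976] [0.03725648 0.0252666 ]
top back 290 [  1.7 -40.7] [58.2 65.6] 89.9 [[-31.0, -70.0], [34.0, -70.0], [35.0, -12.0], [-31.0, -12.0]]
top bars 605 [  16.  -110.7] [ 21.6 229. ] 89.8 [[-99.0, -121.0], [130.0, -122.0], [131.0, -100.0], [-98.0, -99.0]]
top bars 75 [150.9 -81.1] [39.1 20.5] 88.6 [[140.0, -100.0], [161.0, -101.0], [162.0, -62.0], [141.0, -61.0]]
side back 190 [ 29.8 -28.4] [ 78.6 135. ] 88.3 [[-39.0, -66.0], [96.0, -70.0], [98.0, 9.0], [-36.0, 13.0]]
side bars 324 [  12.1 -106.6] [235.1  24.4] 0.1 [[-105.0, -95.0], [-105.0, -119.0], [130.0, -119.0], [130.0, -94.0]]
side bars 138 [-26.3 -19.4] [88.  38.3] 63.4 [[-63.0, -50.0], [-29.0, -67.0], [11.0, 11.0], [-24.0, 29.0]]
side bars 52 [147.3  45.9] [25.3 34. ] 4.7 [[133.0, 62.0], [136.0, 28.0], [161.0, 30.0], [158.0, 64.0]]
```

```bash
python3 -m crank '[[[0.003,-0.0005,0],[0,0,0],-1],[[0.003,-0.0005,0],[0,0,0],-1],[[0.003,-0.0005,0],[0,0,0],-1],[[0.003,-0.0005,0],[0,0,0],-1],[[0.003,-0.0005,0],[0,0,0],-1],[[0.003,-0.0005,0],[0,0,0],-1],[[0.001,-0.0002,0],[0,0,0],-1],[[0.001,-0.0002,0],[0,0,0],-1],[[0,0,0],[0,0,0],-1]]'
python3 -m crank '[[[0.001,-0.0002,0],[0,0,0],-1],[[0.001,-0.0002,0],[0,0,0],-1],[[0,0,0],[0,0,0],-1]]'
```

```text
clock: 10.1
tool_pos: [0.5662, 0.0994, 0.0216]
orientation: [-180.0, -0.0, -9.4]
force: [-1.8, -1.2, -0.1]
opening: 0.0002
gripper_force: 0.6
clock: 10.4
tool_pos: [0.5683, 0.099, 0.0216]
orientation: [-180.0, -0.0, -9.4]
force: [-1.8, 0.5, -1.3]
opening: 0.0007
gripper_force: 0.6
```

```bash
for i in 1 ; do python3 -m crank '[[[0.001,-0.0002,0],[0,0,0],-1],[[0,0,0],[0,0,0],-1]]'; python3 -m crank '[[[0.001,-0.0002,0],[0,0,0],-1],[[0,0,0],[0,0,0],-1]]'; python3 -m crank '[[[0.0005,-0.0001,0],[0,0,0],-1],[[0,0,0],[0,0,0],-1]]'; done | grep -E "force: \[|tool"
```

```text
tool_pos: [0.5692, 0.0988, 0.0216]
force: [-1.3, -0.1, -1.3]
tool_pos: [0.5702, 0.0986, 0.0216]
force: [-2.4, -0.3, -0.9]
tool_pos: [0.5705, 0.0985, 0.0215]
force: [-1.8, 0.4, -1.0]
```

```bash
(python3 -m crank '[[[0.0005,-0.0001,0],[0,0,0],-1],[[0,0,0],[0,0,0],-1]]'; python3 -m crank '[[[0.0005,-0.0001,0],[0,0,0],-1],[[0,0,0],[0,0,0],-1]]'; python3 -m crank '[[[0.0005,-0.0001,0],[0,0,0],-1],[[0,0,0],[0,0,0],-1]]'; python3 -c "
from h import *
lying(['side'],[imaging.snapshot('side')[1]])") | grep -E "force: \[|tool|back"
```

```text
tool_pos: [0.5706, 0.0983, 0.0215]
force: [-4.4, 0.7, 0.8]
tool_pos: [0.5707, 0.0981, 0.0214]
force: [-5.9, 0.9, 2.0]
tool_pos: [0.5708, 0.098, 0.0214]
force: [-7.5, 2.0, 3.6]
side back 149 [-18.4 -64.7] [52.7 98.7] 34.2 [[-68.0, -39.0], [-12.0, -120.0], [31.0, -91.0], [-24.0, -9.0]]
```

Contact with the rail; about 3 N per mm of command. Pressing up to 20 N.

```bash
(python3 -m crank '[[[0.001,-0.0002,0],[0,0,0],-1],[[0.0005,-0.0001,0],[0,0,0],-1],[[0,0,0],[0,0,0],-1]]'; python3 -m crank '[[[0.001,-0.0002,0],[0,0,0],-1],[[0.0005,-0.0001,0],[0,0,0],-1],[[0,0,0],[0,0,0],-1]]') | grep -E "force: \[|tool"
```

```text
tool_pos: [0.571, 0.0979, 0.0213]
force: [-14.0, 4.6, 8.0]
tool_pos: [0.5711, 0.0978, 0.0213]
force: [-19.1, 8.9, 12.3]
```

```bash
(python3 -m crank '[[[0,0,0],[0,0,0],-1],[[0,0,0],[0,0,0],-1],[[0,0,0],[0,0,0],-1],[[0,0,0],[0,0,0],-1],[[0,0,0],[0,0,0],-1],[[0,0,0],[0,0,0],-1]]';python3 -m crank '[[[-0.003,0.0005,0],[0,0,0],-1],[[-0.005,0.0008,0],[0,0,0],-1],[[-0.01,0.0016,0],[0,0,0],-1],[[-0.01,0.0016,0],[0,0,0],-1],[[-0.01,0.0016,0],[0,0,0],-1],[[0,0,0.03],[0,0,0],-1],[[0,0,0.04],[0,0,0],-1],[[0,0,0.04],[0,0,0],-1],[[0,0,0.02],[0,0,0],-1],[[0,0,0],[0,0,0],-1]]') | grep -E "force: \[|tool|clock"
```

```text
clock: 12.85
tool_pos: [0.5711, 0.0978, 0.0213]
force: [-18.9, 8.7, 13.5]
clock: 13.85
tool_pos: [0.5385, 0.1047, 0.1553]
force: [0.4, 0.3, 0.1]
```

```bash
python3 -m crank '[[[0.0062,-0.012,0],[0,0,-8.18],-1],[[0.0062,-0.012,0],[0,0,-8.18],-1],[[0.0062,-0.012,0],[0,0,-8.18],-1],[[0.0062,-0.012,0],[0,0,-8.18],-1],[[0.0062,-0.012,0],[0,0,-8.18],-1],[[0.0062,-0.012,0],[0,0,-8.18],-1],[[0.0062,-0.012,0],[0,0,-8.18],-1],[[0.0062,-0.012,0],[0,0,-8.18],-1],[[0.0062,-0.012,0],[0,0,-8.18],-1],[[0.0062,-0.012,0],[0,0,-8.18],-1],[[0.0062,-0.012,0],[0,0,-8.18],-1],[[0,0,0],[0,0,0],-1]]'
python3 - <<'E'
from h import *
t=ctrl.get_obs()['tool_pos'];print(t,(t[:2]-O)@np.c_[ex,ey])
R=[imaging.snapshot(n) for n in("top","side")];lying(("top","side"),[r[1] for r in R])
a=R[0][0][120:270,215:405];b=R[1][0][100:290,230:420]
cv2.imwrite("pics/c4.png",np.hstack([cv2.resize(a,(400,316)),cv2.resize(b,(316,316))]))
E
```

```text
clock: 15.05
tool_pos: [0.6049, -0.0292, 0.1504]
orientation: [179.9, -0.0, -99.6]
force: [-0.4, -0.3, 0.3]
opening: 0.0006
gripper_force: 0.0
[ 0.60491174 -0.02921057  0.15041248] [-0.08337532 -0.05385695]
top back 201 [  1.4 -20.4] [87.6 32.4] 24.7 [[-45.0, -24.0], [-32.0, -53.0], [48.0, -17.0], [34.0, 13.0]]
side back 541 [ 30.2 -52.4] [136.5  80.6] 0.2 [[-38.0, -12.0], [-38.0, -93.0], [99.0, -92.0], [98.0, -12.0]]
side bars 367 [  8.4 -64.5] [225.7 108.9] 0.6 [[-105.0, -11.0], [-104.0, -120.0], [122.0, -118.0], [121.0, -9.0]]
side bars 204 [147.3 -16.8] [ 25.9 162.7] 0.6 [[133.0, 64.0], [135.0, -98.0], [161.0, -98.0], [159.0, 65.0]]
```

View pics/c4.png

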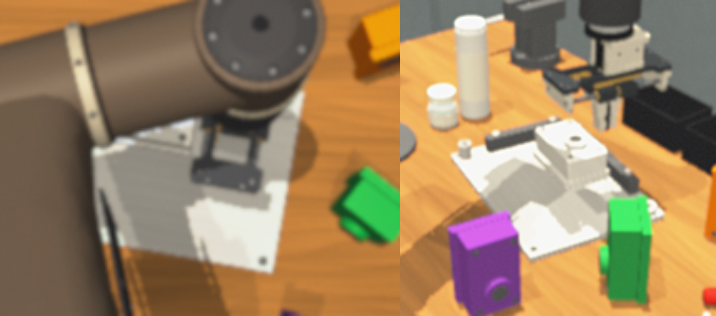

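Housing lies flush against the rail (side half, (570,150), 0.2°), fingers behind its foot at (605,110). Descending.

```bash
(python3 -m crank '[[[0,0,-0.03],[0,0,0],-1],[[0,0,-0.03],[0,0,0],-1],[[0,0,-0.03],[0,0,0],-1],[[0,0,-0.02],[0,0,0],-1],[[0,0,-0.01],[0,0,0],-1],[[0,0,-0.005],[0,0,0],-1],[[0,0,0],[0,0,0],-1],[[0,0,0],[0,0,0],-1]]';python3 -m crank '[[[0.0008,0.0049,0],[0,0,0],-1],[[0.0008,0.0049,0],[0,0,0],-1],[[0.0008,0.0049,0],[0,0,0],-1],[[0.0008,0.0049,0],[0,0,0],-1],[[0,0,0],[0,0,0],-1]]')| grep -E "force: \[|tool|orie";python3 -c "
from h import *
t=ctrl.get_obs()['tool_pos'];print(t,(t[:2]-O)@np.c_[ex,ey])"
```

```text
tool_pos: [0.606, -0.028, 0.0276]
orientation: [-179.9, 0.0, -99.3]
force: [-1.2, -0.5, 0.6]
tool_pos: [0.6087, -0.0079, 0.0267]
orientation: [-180.0, 0.0, -99.3]
force: [-0.1, -0.5, 0.7]
[ 0.60871126 -0.00786785  0.0266813 ] [-0.0616989  -0.05414233]
```

```bash
(python3 -m crank '[[[0.0008,0.0049,0],[0,0,0],-1],[[0.0008,0.0049,0],[0,0,0],-1],[[0.0008,0.0049,0],[0,0,0],-1],[[0.0008,0.0049,0],[0,0,0],-1],[[0.0008,0.0049,0],[0,0,0],-1],[[0.0008,0.0049,0],[0,0,0],-1],[[0.0008,0.0049,0],[0,0,0],-1],[[0.0008,0.0049,0],[0,0,0],-1],[[0.0008,0.0049,0],[0,0,0],-1],[[0.0005,0.003,0],[0,0,0],-1],[[0.0003,0.002,0],[0,0,0],-1],[[0,0,0],[0,0,0],-1]]';python3 -m crank '[[[0.0003,0.002,0],[0,0,0],-1],[[0.0003,0.002,0],[0,0,0],-1],[[0.0002,0.001,0],[0,0,0],-1],[[0,0,0],[0,0,0],-1]]')| grep -E "force: \[|tool|orie";python3 -c "
from h import *
t=ctrl.get_obs()['tool_pos'];print(t,(t[:2]-O)@np.c_[ex,ey])
lying(['side'],[imaging.snapshot('side')[1]])"
```

```text
tool_pos: [0.6166, 0.0409, 0.0265]
orientation: [-180.0, 0.0, -99.3]
force: [-0.3, -0.2, 0.9]
tool_pos: [0.6172, 0.0456, 0.0265]
orientation: [180.0, 0.0, -99.3]
force: [-0.7, -1.9, -0.1]
[0.61724922 0.04555361 0.02652167] [-0.00760003 -0.05389718]
side back 84 [-10.4 -37.4] [67.  28.1] 56.0 [[-41.0, -57.0], [-17.0, -73.0], [20.0, -17.0], [-3.0, -2.0]]
side bars 203 [ -36.3 -102.2] [135.4  32. ] 1.1 [[-104.0, -87.0], [-104.0, -120.0], [32.0, -117.0], [31.0, -85.0]]
side bars 116 [ -0.8 -32.6] [74.7 27.2] 47.6 [[-36.0, -51.0], [-16.0, -69.0], [34.0, -14.0], [14.0, 4.0]]
side bars 110 [147.2  25. ] [76.2 25.5] 89.5 [[134.0, -13.0], [160.0, -13.0], [160.0, 63.0], [135.0, 63.0]]
```

```bash
(python3 -m crank '[[[0.0003,0.002,0],[0,0,0],-1],[[0.0002,0.001,0],[0,0,0],-1],[[0,0,0],[0,0,0],-1]]'; python3 -m crank '[[[0.0002,0.001,0],[0,0,0],-1],[[0.0001,0.0005,0],[0,0,0],-1],[[0,0,0],[0,0,0],-1]]'; python3 -m crank '[[[0.0002,0.001,0],[0,0,0],-1],[[0,0,0],[0,0,0],-1]]'; python3 -m crank '[[[0.0002,0.001,0],[0,0,0],-1],[[0,0,0],[0,0,0],-1]]')| grep -E "force: \[|tool"
```

```text
tool_pos: [0.6178, 0.0486, 0.0265]
force: [0.0, -2.0, -0.0]
tool_pos: [0.6181, 0.05, 0.0265]
force: [0.2, -2.6, -0.2]
tool_pos: [0.6183, 0.051, 0.0265]
force: [0.2, -1.0, -0.1]
tool_pos: [0.6184, 0.0517, 0.0266]
force: [-0.9, -3.7, 0.9]
```

```bash
(python3 -m crank '[[[0.0001,0.0005,0],[0,0,0],-1],[[0,0,0],[0,0,0],-1]]'; python3 -m crank '[[[0.0001,0.0005,0],[0,0,0],-1],[[0,0,0],[0,0,0],-1]]'; python3 -m crank '[[[0.0002,0.001,0],[0,0,0],-1],[[0,0,0],[0,0,0],-1]]')| grep -E "force: \[|tool"
```

```text
tool_pos: [0.6184, 0.0517, 0.0265]
force: [-0.0, -6.6, -0.0]
tool_pos: [0.6184, 0.0518, 0.0266]
force: [-0.2, -8.6, 0.4]
tool_pos: [0.6183, 0.0518, 0.0266]
force: [1.3, -13.6, 1.8]
```

```bash
(python3 -m crank '[[[0.0001,0.001,0],[0,0,0],-1],[[0.0001,0.0005,0],[0,0,0],-1],[[0,0,0],[0,0,0],-1]]'; python3 -m crank '[[[0,0,0],[0,0,0],-1],[[0,0,0],[0,0,0],-1],[[0,0,0],[0,0,0],-1],[[0,0,0],[0,0,0],-1],[[0,0,0],[0,0,0],-1],[[0,0,0],[0,0,0],-1]]'; python3 -m crank '[[[-0.0005,-0.003,0],[0,0,0],-1],[[-0.0008,-0.005,0],[0,0,0],-1],[[-0.0016,-0.01,0],[0,0,0],-1],[[-0.002,-0.015,0],[0,0,0],-1],[[-0.002,-0.015,0.01],[0,0,0],-1],[[0,-0.02,0.04],[0,0,0],-1],[[0,-0.03,0.04],[0,0,0],-1],[[0,-0.04,0.04],[0,0,0],-1],[[0,-0.04,0.02],[0,0,0],-1],[[0,-0.04,0],[0,0,0],-1],[[0,-0.04,0],[0,0,0],-1],[[0,-0.04,0],[0,0,0],-1]]')| grep -E "force: \[|tool"
python3 - <<'E'
from h import *
R=[imaging.snapshot(n) for n in("top","side")];lying(("top","side"),[r[1] for r in R])
a=R[0][0][120:270,215:405];b=R[1][0][100:290,230:420]
cv2.imwrite("pics/c5.png",np.hstack([cv2.resize(a,(400,316)),cv2.resize(b,(316,316))]))
E
```

```text
tool_pos: [0.6183, 0.0518, 0.0267]
force: [1.1, -19.5, 2.5]
tool_pos: [0.6182, 0.0518, 0.0267]
force: [0.4, -19.4, 2.1]
tool_pos: [0.6115, -0.2405, 0.1734]
force: [0.4, 0.9, 0.0]
top back 1140 [ 75.6 -56.1] [130.   78.8] 0.1 [[11.0, -17.0], [11.0, -96.0], [141.0, -95.0], [141.0, -17.0]]
top bars 474 [  41.1 -111.1] [178.9  21.6] 0.1 [[-48.0, -100.0], [-48.0, -122.0], [131.0, -122.0], [131.0, -100.0]]
top bars 379 [147.4 -21.1] [ 27.5 160. ] 0.5 [[133.0, 59.0], [134.0, -101.0], [162.0, -101.0], [161.0, 59.0]]
top bars 41 [148.2 102.5] [21.5 19.6] 11.2 [[136.0, 110.0], [140.0, 91.0], [161.0, 95.0], [157.0, 114.0]]
side back 502 [ 73.7 -51.3] [136.5  79.5] 0.9 [[5.0, -13.0], [6.0, -92.0], [143.0, -90.0], [141.0, -10.0]]
side bars 523 [ 52.5 -70.4] [309.  144.4] 30.0 [[-117.0, -85.0], [-45.0, -210.0], [222.0, -56.0], [150.0, 69.0]]
```

View pics/c5.png

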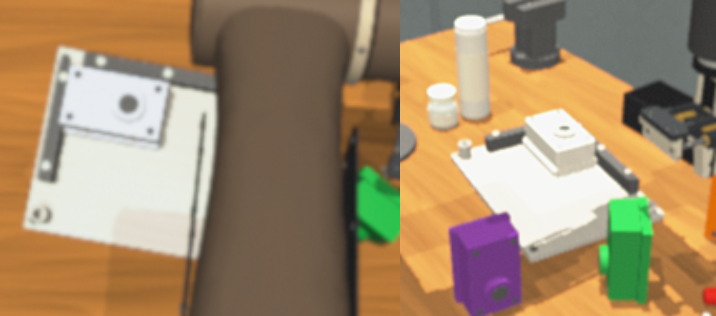

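The housing is home in the corner (top half, (115,105)): head at the stop, flange edge at the rail, 0.1° skew, and the robot is clear of it.

```bash
python3 -c "
from plant import close_job
print(close_job())"
```

```text
the job is handed in; nothing more can be done
None
```

The housing is lying boss up, flush with the rail and home on the stop (0.1° skew in the last measurement); it was pressed at about 20 N on each, the robot is clear of it, and the job is handed in.

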